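# Zero the spring tester, then pull it to the mark and hold

### The arm

A 6-joint arm with a two-finger parallel gripper is mounted at the origin on a cart in front of the work surface, level with it; the furniture and walls round the work are solid. World frame = base frame: x ahead of the robot, y to its left, z up, the work surface at z = 0. Lengths are in m, angles in rad, forces in N, time in s.
With the tool pointing down it reaches from about 0.4 to 0.925 m from the base axis. Payload 12.5 kg.
Tool frame: the origin (TCP) lies at the very end of the fingers, on their centre line; the grasp point (between the pads) lies 19 mm behind it; y points along the fingers, z is the direction in which the jaws open and shut, and the axes are right-handed (so a half turn about y gives the same grasp; the last joint's range is limited). The gripper opens to 95 mm and grips with 3 to 60 N. Pads are 20 mm wide; open, the fingers measure 119 mm over their backs; the gripper's body (75 mm by 180 mm) begins 59 mm behind the grasp point.
Start: joints at [1.223, 0.491, 1.559, -0, 1.092, -0.106], TCP at [0.15, 0.607, 0.215] pointing down, gripper open.
Joint ranges: [-3.1, 3.1], [-0.84, 2.19], [0.05, 2.79], [-1.13, 4.28], [0.06, 2.93], [-2.69, 2.69]. Speed limits (rad/s): [2.22, 2.22, 2.79, 3.14, 3.14, 3.14].

### API

Orientations are given as a rotation vector (axis times angle).
In Python, from bench import sensors, imaging, ticket gives the robot as it stands.
- The arm moves only by the shell command python3 -m creep 'ROWS' [FORCE]. ROWS is JSON, a list of rows, each a list of 7 numbers: the turn, a rotation vector about the tool's x, y, z in degrees, then the shift along the tool's x, y, z in cm, then the closure, from 0 (fully open) to 1 (shut). In form: [[rx, ry, rz, dx, dy, dz, fingers], ...]. A call has 1 to 12 rows; each row is the pose to reach, as a shift and turn from the pose measured when the call began, along the tool's axes at that moment; what a row does not reach only later rows make up. A row lasts 1/12 s, in which the tool goes at most 41.7 mm and 7.16 degrees, less where a joint would pass 70% of its speed; a pose out of reach is approached as far as the arm can. A call with a gripper value outside its range is refused whole. The fingers move at their own pace and stop on an object; FORCE is the grip in N (left out, the last holds). Time passes only in rows, so rows that repeat a pose let the fingers close. It gives the time, the measured TCP pose, the force and the opening at its end, in the units of the state.
- sensors.get_state(): the state, without advancing time (a new reading comes with each control period).
- imaging.get_image(name): name is "side" or "top"; returns (picture, depth): 420x560x3 uint8, red, green, blue; 420x560 float32, m along the optical axis (not along the pixel's ray), 0 where there is no reading.
- imaging.camera_model(name): a dict with "fovy" (degrees; the focal length in pixels is half the picture's height over the tangent of half this angle, whatever the lens; pixels are square), "cx", "cy" (the principal point, pixels), "rvec" (rotation vector, rad) and "tvec" (3), from world to camera coordinates, as OpenCV has them. Camera axes: x right, y down, z forward; pixel columns grow to the right and rows downward; lengths in m; the calibration is good to about 2 mm. A picture is of the moment at which its call begins. camera_model takes no time and is no camera call.
- ticket.close_job(): hands the job in, once; it reports no verdict.
The state is a dict: "t": time; "qpos": joint angles; "qvel": joint speeds; "joint_torque": joint torques, N m; "ee_pos": TCP position; "tool_rot": TCP orientation; "contact_force": force on the tool from outside, world axes, zero at the start; "ft_torque": the same for the moment, N m; "opening": opening from 0.0 (shut) to 1.0 (fully open).
Only numpy, scipy, OpenCV 4.12 (cv2) and the standard library are available. Lean on these libraries where they do the work, as an engineer would, in place of code of your own. Each camera call takes 0.05 s, during which the arm holds its last target.

### The job

On the spring tester, first turn the round black tare knob until its red pointer stands at the green zero line of the dial, while the orange pull handle is still fully home. Then pull the handle straight out against its spring until the red index of the slide lines up with the middle of the small red clip on the scale, and hold it there: finish while still holding the handle at the mark, without letting go. Leave the knob at zero, and do not disturb the loose things round the tester.

Things in the scene. Friction and masses are not known exactly. Their poses are not given: they have to be found in the camera images.
- tester: The spring tester, fixed to the table: aluminium base plate 310 x 140 x 10 mm with a blue spring housing 120 x 90 x 45 mm on its far end (housing centre at own x +90 mm, top 55 mm above the table), a white dial disc on the housing, and a slide that comes out of the housing towards own -x. Origin: centre of the base's underside. Own -x is the direction in which the handle is pulled (roughly towards the robot), own z up. It stands turned by up to 20 degrees.
- tare_knob (a joint): Angle of the round black tare knob about the vertical, in rad: 0 when its red pointer stands at the green zero line (which points along the tester's own -x); positive is anticlockwise seen from above. It starts 0.5 to 1.3 rad anticlockwise of zero, so turn it clockwise; stops at -1.6 and +1.6. It stays where it is left (friction about 0.04 N m).
- knob_grip (a point): Point on the knob's axis at the height to grip. The knob is a ribbed upright cylinder of 44 mm diameter, from 58 to 98 mm above the table; this point is 83 mm above the table, 15 mm below the knob's top, at own x +90 mm, y 0 of the tester. Can be gripped from above at any angle.
- slide_travel (a joint): How far the slide is pulled out, in m: 0 is fully home, grows as it moves along the tester's own -x, stop at 0.095. A return spring pulls it home with about 4.4 N at 0 and 110 N/m more (about 12 N at 0.07 m); let go, it runs home.
- pull_slide: The moving slide: a dark steel carriage 44 x 50 mm with the orange upright grip plate on it. The plate is 14 mm thick along the pull, 50 mm wide across it, from 40 to 110 mm above the table, and the carriage top is 40 mm above the table (a flange 22 mm along the pull and 40 mm across surrounds its foot up to 46 mm). Origin: on the table level below the plate's middle. Axes as the tester's.
- handle_grip (a point): Middle of the orange plate at the height to grip, 88 mm above the table (22 mm below its top). Grip it from above with the fingers closing along the pull direction (14 mm); with the slide home there are 48 mm between the plate and the housing (top 55 mm), 42 mm in front of the rod's bush (top 50 mm).
- slide_index (a point): Tip of the red index bar on the left-hand (own +y) side of the slide, over the white scale with ticks every 5 mm, 30 mm above the table. It moves with the slide; at home it stands at own x -25 mm of the tester.
- mark (a point): Middle (a white line) of the small red clip (7 mm wide) that sits on the white scale strip, 30 mm above the table, fixed. Its axes are the tester's. The slide is at the mark when slide_index has the same own x as this point; the mark is 40 to 70 mm from the index's home, and may be anywhere between.
- tape_measure: Bystander: yellow tape measure 35 x 87 x 64 mm standing loose left of the housing. Origin under its centre.
- wax_tin: Bystander: round grey tin with brown label, 71 mm across, 25 mm high, loose left of the slide. Origin under its centre.
- tension_spring: Bystander: steel coil spring 20 x 73 x 20 mm lying loose right of the slide. Origin under its centre.
- spring_clamp_1: Bystander: orange spring clamp 66 x 104 x 16 mm lying loose right of the housing. Origin under its centre.

How it is judged:
By the outcome, as a careful person would: the job done as asked, in the order asked, and still so for the second after the job is handed in, while the arm keeps its last pose, push and grip.
It also fails if it takes over 48 s, if anything falls off the work surface, if the arm or the gripper's body presses on something with over 40 N, if the wrist force passes 120 N, or if a joint passes its speed limit or range.

## Working session

There is one attempt and no reset: what is moved stays moved. The work goes in short steps, Python scripts to look and compute and a shell command to move; the robot and the scene stay as the last step left them, time stands still between calls to the robot, and variables do not carry over. Pictures are saved under pics/ and viewed, and the job is handed in when it is done.

```bash
ls; mkdir -p pics; python3 - <<'E'
from bench import sensors, imaging
import cv2,numpy as np
s=sensors.get_state()
for k,v in s.items(): print(k,np.round(v,4))
for n in("side","top"):
    p,d=imaging.get_image(n); cv2.imwrite(f"pics/{n}0.png",p[:,:,::-1]); np.save(f"{n}0.npy",d); np.save(f"{n}0rgb.npy",p)
    print(n,imaging.camera_model(n))
E
```

```text
pics
t 0.0
qpos [ 1.2234  0.4916  1.5594 -0.      1.0917 -0.1056]
qvel [ 0.0009  0.0006 -0.0006 -0.0011  0.0005 -0.0016]
joint_torque [-1.20000e-03 -6.12632e+01 -2.58173e+01  6.92000e-02  4.82000e-02
 -1.00000e-04]
ee_pos [0.1496 0.6066 0.2141]
tool_rot [-1.5635  0.19   -0.1896]
contact_force [-0.0424 -0.5446 -0.1786]
ft_torque [-0.0086  0.031  -0.0001]
opening 1.0002
side {'fovy': 42.629457192079286, 'cx': 285.64990464885153, 'cy': 208.45368201988646, 'rvec': array([ 2.17138555, -0.13503438,  0.05232621]), 'tvec': array([-0.57345975,  0.12581345,  0.99530048])}
top {'fovy': 47.18770047767414, 'cx': 286.3677625690883, 'cy': 205.4711358084819, 'rvec': array([ 2.02136571, -2.2059352 ,  0.22350433]), 'tvec': array([0.09070264, 0.58148274, 0.91675056])}
```

View pics/side0.png

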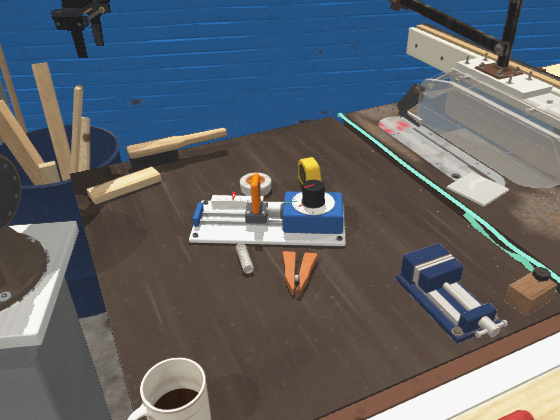

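View pics/top0.png

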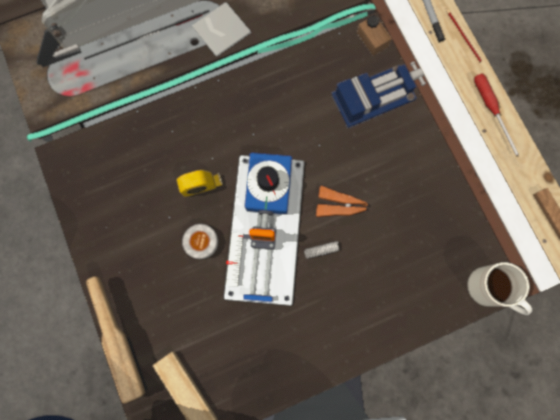

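The side view shows the tester around (270,215), with the knob at (313,192) and the handle at (256,190). In the top view the knob is at (268,180), the handle at (262,234) and the red clip near (232,263). I'll zoom in next.

```bash
cat > h.py <<'E'
import cv2,numpy as np
from bench import sensors, imaging
class Cam:
    def __init__(s,n):
        m=imaging.camera_model(n); s.f=210/np.tan(np.radians(m['fovy']/2)); s.cx,s.cy=m['cx'],m['cy']
        s.R=cv2.Rodrigues(m['rvec'])[0]; s.t=np.array(m['tvec']); s.C=-s.R.T@s.t
    def plane(s,uv,z):
        r=s.R.T@np.array([(uv[0]-s.cx)/s.f,(uv[1]-s.cy)/s.f,1]); return s.C+r*(z-s.C[2])/r[2]
    def pt(s,u,v,d): return s.R.T@(np.array([(u-s.cx)/s.f*d,(v-s.cy)/s.f*d,d])-s.t)
    def proj(s,X):
        c=s.R@np.asarray(X)+s.t; return np.array([s.cx+s.f*c[0]/c[2],s.cy+s.f*c[1]/c[2]])
    def cloud(s,d):
        v,u=np.mgrid[0:d.shape[0],0:d.shape[1]]
        P=np.stack([(u-s.cx)/s.f*d,(v-s.cy)/s.f*d,d],-1)-s.t
        return P@s.R
E
python3 - <<'E'
from h import *
t=np.load('top0rgb.npy')[:,:,::-1]; s=np.load('side0rgb.npy')[:,:,::-1]
cv2.imwrite('pics/tz.png',cv2.resize(t[145:315,215:315],None,fx=3.5,fy=3.5,interpolation=cv2.INTER_CUBIC)[:600])
cv2.imwrite('pics/sz.png',cv2.resize(s[150:260,180:360],None,fx=4.4,fy=4.4,interpolation=cv2.INTER_CUBIC))
for n in('top','side'):
    c=Cam(n); d=np.load(n+'0.npy'); P=c.cloud(d); rgb=np.load(n+'0rgb.npy'); h=cv2.cvtColor(rgb,cv2.COLOR_RGB2HSV)
    print(n,c.C,(d>0).mean())
    blue=(h[...,0]>100)&(h[...,0]<125)&(h[...,1]>150)&(h[...,2]>60)
    q=P[:,:,2]; m=blue&(abs(q-.055)<.008)&(d>0); 
    lab=cv2.connectedComponentsWithStats(m.astype(np.uint8))
    for i in range(1,lab[0]):
        if lab[2][i,4]>50: print('blue',lab[2][i],P[lab[1]==i].mean(0))
    tab=P[(d>0)&(abs(q)<.02)]; print('table z med',np.median(tab[:,2]))
E
```

```text
top [0.38850736 0.05349355 1.01635683] 0.9959481292517007
blue [250 153  41  21 330] [0.68941917 0.06380077 0.05419349]
blue [246 191  19  19 204] [0.59981831 0.10612138 0.05375654]
blue [267 193  21  19 220] [0.59168219 0.05542608 0.05392062]
table z med -0.0007283626139356239
side [ 0.49095991 -0.81046612  0.6613707 ] 0.9961224489795918
blue [426   0  83   7 276] [1.55216782 1.53861002 0.05462522]
blue [ 100    3  291   19 1135] [0.58780606 1.53955934 0.05510171]
blue [  0  19  54   7 221] [-0.30719639  1.53923055  0.05511631]
blue [284 192  15  10  85] [0.59898197 0.10768383 0.05530555]
blue [283 193  60  28 601] [0.64496846 0.04840392 0.05394193]
table z med 0.00020674699246721884
```

```bash
python3 -c "
import numpy as np;d=np.load('top0.npy');print(np.round(d[160:310:10,225:305:8],3))"
```

```text
[[1.059 1.06  1.048 1.006 1.003 1.004 1.001 1.002 1.003 1.052]
 [1.058 1.054 1.043 0.998 0.995 0.953 0.955 0.995 0.997 1.044]
 [1.051 1.052 1.04  0.994 0.949 0.95  0.951 0.991 0.996 1.038]
 [1.045 1.048 1.037 0.987 0.986 0.982 0.982 0.988 0.996 1.039]
 [1.041 1.046 1.035 0.985 0.984 0.979 0.98  0.984 1.029 1.033]
 [1.038 1.037 1.025 1.007 0.995 0.989 0.989 0.982 1.027 1.029]
 [1.033 1.025 1.02  1.019 1.017 0.994 1.019 1.024 1.024 1.021]
 [1.031 1.014 1.019 0.914 0.916 0.917 0.984 1.019 1.016 1.018]
 [1.023 0.997 0.996 1.017 0.979 0.973 0.97  1.013 1.013 1.024]
 [1.021 0.993 0.999 1.01  1.001 1.013 1.01  1.008 1.011 1.019]
 [1.013 0.989 1.003 1.003 1.007 1.002 1.005 1.003 1.006 1.016]
 [1.012 0.985 1.001 1.002 0.999 1.003 1.002 0.999 1.001 1.013]
 [1.006 0.98  0.996 0.997 0.998 0.99  0.998 0.998 0.998 1.006]
 [0.994 0.994 0.994 0.993 0.993 0.985 0.992 0.992 0.992 1.003]
 [1.001 1.    0.99  0.986 0.967 0.967 0.988 0.986 0.991 0.998]]
```

View pics/tz.png

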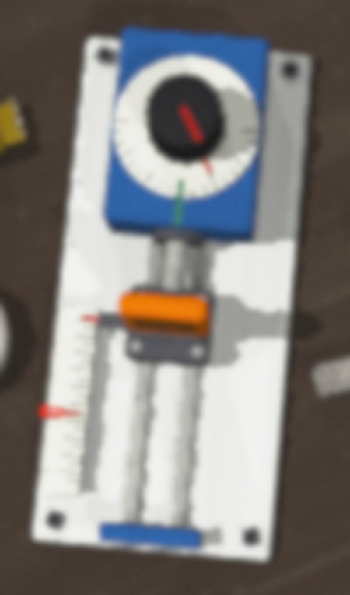

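View pics/sz.png

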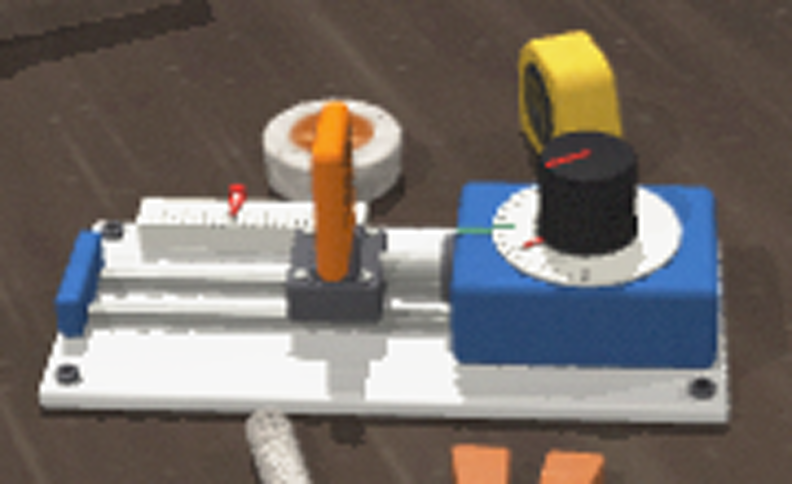

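```bash
cat > loc.py <<'E'
from h import *
def red(rgb):
    r,g,b=[rgb[...,i].astype(int) for i in range(3)]
    return ((r>110)&(g<0.5*r)&(b<0.5*r)&(abs(g-b)<40))
def comps(m,x0,x1,y0,y1,w,mn=4):
    k=np.zeros(m.shape,np.uint8); k[y0:y1,x0:x1]=m[y0:y1,x0:x1]
    n,l,st,_=cv2.connectedComponentsWithStats(k,connectivity=8)
    out=[]
    for i in range(1,n):
        if st[i,4]>=mn:
            v,u=np.where(l==i); out.append((st[i],np.average(u),np.average(v),np.c_[u,v]))
    return out
E
python3 - <<'E'
from loc import *
rgb=np.load('top0rgb.npy'); d=np.load('top0.npy'); c=Cam('top'); P=c.cloud(cv2.medianBlur(d,5))
m=((P[...,2]>.005)&(d>0)); k=np.zeros(m.shape,np.uint8); k[145:312,218:312]=m[145:312,218:312]
# base plate white (incl shadowed) mask on image by height; exclude other objects
n,l,st,_=cv2.connectedComponentsWithStats(k); i=1+np.argmax(st[1:,4]); print(st[i])
cnt=np.argwhere(l==i)[:,::-1]
# project every pixel on base-plane contour using z=0.01
q=P[l==i]; q=q[q[:,2]<.02]
r=cv2.minAreaRect(q[:,:2].astype(np.float32)); print('rect depth',r)
xy=np.array([c.plane(p,.01)[:2] for p in cnt[(P[l==i][:,2]<.02)]]).astype(np.float32); r=cv2.minAreaRect(xy); print('rect plane',r)
# orange plate top
h=cv2.cvtColor(rgb,cv2.COLOR_RGB2HSV)
for n in('top','side'):
    rgb=np.load(n+'0rgb.npy'); d=np.load(n+'0.npy'); c=Cam(n); P=c.cloud(d); h=cv2.cvtColor(rgb,cv2.COLOR_RGB2HSV)
    o=(h[...,0]>4)&(h[...,0]<20)&(h[...,1]>190)&(h[...,2]>120)
    B=(215,315,145,315) if n=='top' else (180,360,150,260)
    for s,u,v,uv in comps(o,*B,0,10):
        pp=P[uv[:,1],uv[:,0]]; t=pp[pp[:,2]>.102]; print(n,'orange',s,u,v,'top z:',t.mean(0) if len(t) else 0,len(t)); 
        if len(t)>10: print(cv2.minAreaRect(t[:,:2].astype(np.float32)))
    for s,u,v,uv in comps(red(rgb),*B,0,3): print(n,'red',s,round(u,1),round(v,1),P[uv[:,1],uv[:,0]].mean(0).round(4))
    k=(rgb.max(-1)<70)&(P[...,2]>.092)&(P[...,2]<.105)
    for s,u,v,uv in comps(k|(red(rgb)&(P[...,2]>.09)),*B,0,20): 
        a=np.array([c.plane(p,.098)[:2] for p in uv]); print(n,'knob',s,u,v,c.plane((u,v),.098),cv2.minEnclosingCircle(a.astype(np.float32)))
    g=(h[...,0]>45)&(h[...,0]<85)&(h[...,1]>80)
    for s,u,v,uv in comps(g,*B,0,3): print(n,'green',s,u,v,c.plane((u,v),.056))
E
```

```text
[ 225  153   79  152 9599]
rect depth ((0.5556976199150085, 0.08917929232120514), (0.14170193672180176, 0.3119688034057617), 80.09883117675781)
rect plane ((0.5553106069564819, 0.08915829658508301), (0.14146696031093597, 0.31123387813568115), 80.09781646728516)
top orange [250 229  24  11 182] 261.7637362637363 233.12637362637363 top z: [0.52679124 0.09187097 0.11952415] 163
((0.46935033798217773, 0.06677911430597305), (0.1588340848684311, 0.040250688791275024), 23.552623748779297)
top red [267 175   6  10  27] 269.3 180.0 [0.6337 0.0694 0.0972]
top red [226 261   3   3   8] 226.9 262.1 [0.4873 0.1722 0.0182]
top knob [258 167  20  21 294] 267.265306122449 176.78571428571428 [0.64027213 0.07279998 0.098     ] ((0.6398856043815613, 0.07237839698791504), 0.020773379132151604)
side orange [249 174  14  40 277] 255.23826714801444 192.57761732851986 top z: [0.52822526 0.07910768 0.11399031] 101
((0.5066632628440857, -0.34792283177375793), (0.9254779815673828, 0.01619448885321617), 87.05307006835938)
side red [304 184  10   4  14] 308.4 185.6 [0.6321 0.0724 0.0982]
side red [232 192   4   7  16] 233.5 194.0 [0.4846 0.171  0.0283]
side knob [302 180  23  14 239] 313.06694560669456 186.46443514644352 [0.64085407 0.06854548 0.098     ] ((0.642154335975647, 0.06854358315467834), 0.025609882548451424)
side green [284 202   8   1   8] 287.5 202.0 [0.59179619 0.08337767 0.056     ]
```

```bash
python3 - <<'E'
from loc import *
from scipy.spatial.transform import Rotation as R
c=Cam('top'); s=Cam('side')
def tri(a,b):
    A=[];B=[]
    for cam,uv in((c,a),(s,b)):
        r=cam.R.T@np.array([(uv[0]-cam.cx)/cam.f,(uv[1]-cam.cy)/cam.f,1]); r/=np.linalg.norm(r); M=np.eye(3)-np.outer(r,r); A.append(M);B.append(M@cam.C)
    X=np.linalg.solve(sum(A),sum(B)); return X,np.linalg.norm(c.proj(X)-a),np.linalg.norm(s.proj(X)-b)
print('pointer',tri((269.3,180),(308.4,185.6)))
ex=np.array([np.cos(np.radians(-9.9)),np.sin(np.radians(-9.9))]); ey=np.array([-ex[1],ex[0]]); O=np.array([.5555,.0892])
own=lambda X:((X[:2]-O)@ex,(X[:2]-O)@ey)
rt=np.load('top0rgb.npy').astype(int); rs=np.load('side0rgb.npy').astype(int)
for n,cam,rgb,B in(('top',c,rt,(215,315,145,315)),('side',s,rs,(180,360,150,260))):
    m=(rgb[...,0]-np.maximum(rgb[...,1],rgb[...,2])>45)&(abs(rgb[...,1]-rgb[...,2])<45)
    for st,u,v,uv in comps(m,*B,0,2):
        w=np.array([rgb[y,x,0]-max(rgb[y,x,1:]) for x,y in uv]); u,v=np.average(uv,axis=0,weights=w)
        print(n,st,round(u,1),round(v,1),{z:np.round(own(cam.plane((u,v),z)),4) for z in(.03,.058,.098)})
        if len(uv)>12:
            for z in (.098,.03):
                a=np.array([own(cam.plane(p,z)) for p in uv]); a-=np.average(a,axis=0,weights=w); C=np.cov(a.T,aweights=w); ev,V=np.linalg.eigh(C); V=V[:,1]; print('  axis deg from own -x',z,np.degrees(np.arctan2(V[1],V[0])),np.sqrt(ev))
st=sensors.get_state(); Rm=R.from_rotvec(st['tool_rot']).as_matrix(); print(Rm.round(3),st['ee_pos'])
for X in((.640,.0726),(.6409,.0685)): print('knob own',own(np.array(X)))
print('mark tri',)
E
```

```text
pointer (array([0.63219986, 0.06926689, 0.10047339]), np.float64(0.2563466085578056), np.float64(0.25824963695487774))
top [266 175   7  11  41] 269.1 179.9 {0.03: array([ 0.0979, -0.0016]), 0.058: array([ 0.0907, -0.0033]), 0.098: array([ 0.0803, -0.0059])}
  axis deg from own -x 0.098 -149.04432336606584 [0.00177344 0.00649323]
  axis deg from own -x 0.03 -149.0443233660658 [0.00190476 0.00697402]
top [273 191   2   3   3] 273.7 192.0 {0.03: array([ 0.0726, -0.0135]), 0.058: array([ 0.0661, -0.0149]), 0.098: array([ 0.0567, -0.017 ])}
top [249 229   2   2   2] 249.5 229.5 {0.03: array([-0.0112,  0.0291]), 0.058: array([-0.0154,  0.0264]), 0.098: array([-0.0214,  0.0227])}
top [252 228   8   1   8] 255.4 228.0 {0.03: array([-0.0071,  0.0172]), 0.058: array([-0.0114,  0.0149]), 0.098: array([-0.0175,  0.0116])}
top [263 229  12  10  18] 270.1 231.3 {0.03: array([-0.0113, -0.0137]), 0.058: array([-0.0155, -0.0151]), 0.098: array([-0.0215, -0.0171])}
  axis deg from own -x 0.098 60.37255677744176 [0.00327423 0.0092345 ]
  axis deg from own -x 0.03 60.37255677744188 [0.00351667 0.009918
[... 3232 characters left out ...]
91])}
side [315 253   2   1   2] 315.4 253.0 {0.03: array([ 0.0947, -0.127 ]), 0.058: array([ 0.0946, -0.1612]), 0.098: array([ 0.0943, -0.21  ])}
side [283 256   1   4   4] 283.0 257.3 {0.03: array([ 0.0357, -0.1417]), 0.058: array([ 0.0382, -0.1753]), 0.098: array([ 0.0417, -0.2231])}
side [314 256   3   4   5] 315.1 257.8 {0.03: array([ 0.0943, -0.1409]), 0.058: array([ 0.0942, -0.1745]), 0.098: array([ 0.094 , -0.2224])}
[[ 0.971 -0.     0.239]
 [-0.239 -0.001  0.971]
 [-0.    -1.    -0.001]] [0.14956792 0.60662008 0.21411359]
knob own (np.float64(0.0860957611247166), np.float64(-0.0018248058405591387))
knob own (np.float64(0.0876872688294015), np.float64(-0.005709017887542234))
mark tri
```

The pointer is about 31° anticlockwise of zero and the tester is yawed about -9.9°. Both views put the mark about 57 mm from the index's home. I'll move over the knob, jaws at about 21°.

```bash
cat >> h.py <<'E'
def delta(x,y,z,jaw):
    from scipy.spatial.transform import Rotation as R
    st=sensors.get_state(); Rm=R.from_rotvec(st['tool_rot']).as_matrix(); a=np.radians(jaw)
    zt=np.array([np.cos(a),np.sin(a),0]); yt=np.array([0,0,-1.]); T=np.c_[np.cross(yt,zt),yt,zt]
    print('t',st['t'],'turn deg',R.from_matrix(Rm.T@T).as_rotvec(degrees=True).round(2),'shift cm',(Rm.T@(np.array([x,y,z])-st['ee_pos'])*100).round(2),'jaw now',np.degrees(np.arctan2(Rm[1,2],Rm[0,2])).round(2),'pos',np.round(st['ee_pos'],4),'F',np.round(st['contact_force'],2),'open',round(st['opening'],3),'q',np.round(st['qpos'],2))
E
python3 -c "
from h import *
delta(.642,.072,.17,21.1)"
```

```text
t 0.1 turn deg [6.000e-02 5.504e+01 2.000e-02] shift cm [ 60.61   4.44 -40.11] jaw now 76.14 pos [0.1496 0.6066 0.2141] F [-0.08  0.49 -0.2 ] open 1.001 q [ 1.22  0.49  1.56  0.    1.09 -0.11]
```

```bash
python3 -m creep '[[0,4,0,3,0,-2,0],[0,9,0,6,0,-4,0],[0,14,0,9.5,0,-6.2,0],[0,19,0,13,0,-8.5,0],[0,24,0,16.5,0,-10.8,0],[0,29,0,20,0,-13.1,0],[0,34,0,23.5,0,-15.4,0],[0,39,0,27,0,-17.7,0],[0,44,0,30.5,0,-20,0],[0,48,0,34,0,-22.4,0],[0,51,0,37.4,0,-24.7,0],[0,53,0,40.5,0,-26.8,0]]'; python3 -c "
from h import *
delta(.642,.072,.17,21.1)"
```

```text
t: 1.1
ee_pos: [0.4797, 0.2474, 0.2142]
tool_rot: [-1.374, 0.909, -0.909]
contact_force: [-0.5, 0.7, -0.1]
opening: 0.997
t 1.1 turn deg [0.05 1.86 0.05] shift cm [22.48  4.43  8.1 ] jaw now 22.96 pos [0.4797 0.2474 0.2142] F [-0.46  0.68 -0.07] open 0.997 q [ 0.35  0.37  1.77 -0.    1.   -0.05]
```

```bash
python3 -m creep '[[0,1.5,0,3.5,0.3,1.3,0],[0,1.9,0,7,1,2.5,0],[0,1.9,0,10.5,2,3.8,0],[0,1.9,0,14,3,5,0],[0,1.9,0,17,3.6,6.2,0],[0,1.9,0,19.7,4.1,7.1,0],[0,1.9,0,21.6,4.4,7.8,0],[0,1.9,0,22.5,4.4,8.1,0],[0,1.9,0,22.5,4.4,8.1,0],[0,1.9,0,22.5,4.4,8.1,0]]'; python3 - <<'E'
from h import *
delta(.642,.072,.064,21.1)
for n in('top','side'):
    p,d=imaging.get_image(n); cv2.imwrite(f'pics/{n}1.png',cv2.resize(p[120:320,180:380,::-1],None,fx=3,fy=3,interpolation=cv2.INTER_CUBIC))
E
```

```text
t: 1.93
ee_pos: [0.6416, 0.0721, 0.1702]
tool_rot: [-1.362, 0.935, -0.934]
contact_force: [0.1, -0.3, 0.8]
opening: 1.0
t 1.9333 turn deg [ 0.08 -0.06  0.02] shift cm [ 0.03 10.62  0.05] jaw now 21.04 pos [0.6416 0.0721 0.1702] F [ 0.09 -0.34  0.83] open 1.0 q [ 0.01  0.56  1.55 -0.    1.03 -0.36]
```

View pics/top1.png

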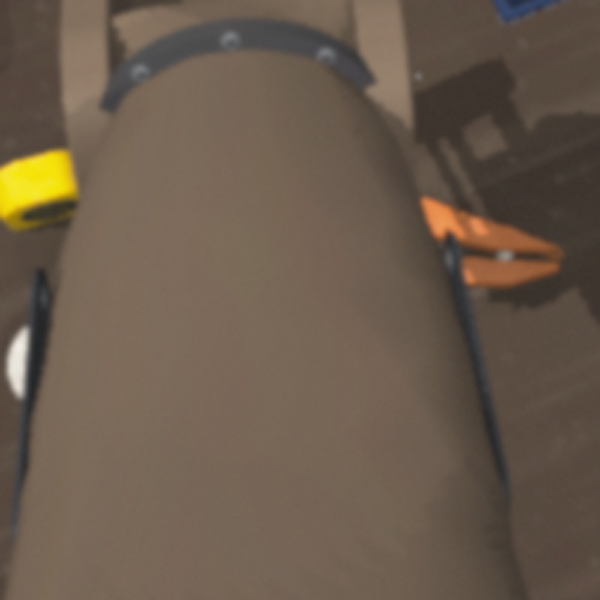

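View pics/side1.png

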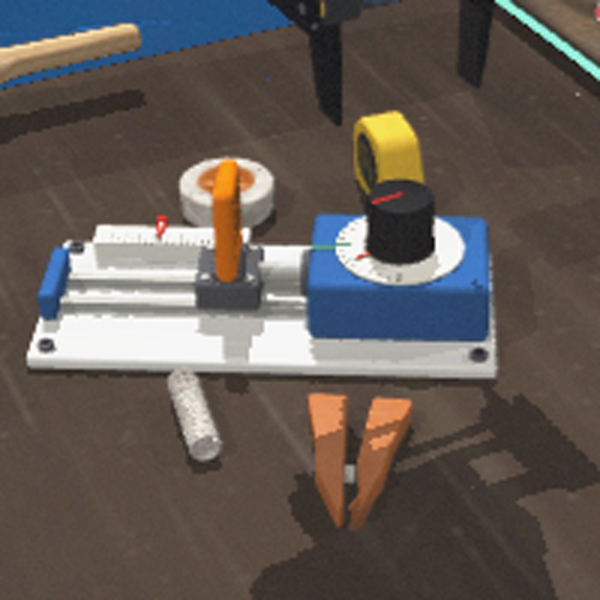

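The arm hides the top view. In the side crop the fingers, at (325,120) and (480,80), straddle the knob at (400,195). I'll descend and grip.

```bash
python3 -m creep '[[0,0,0,0,1,0,0],[0,0,0,0,2.5,0,0],[0,0,0,0,4.2,0,0],[0,0,0,0,6,0,0],[0,0,0,0,7.5,0,0],[0,0,0,0,8.8,0,0.2],[0,0,0,0,9.8,0,0.3],[0,0,0,0,10.4,0,0.4],[0,0,0,0,10.6,0,0.4],[0,0,0,0,10.6,0,0.4]]' 20; python3 -c "
from h import *
delta(.642,.072,.064,21.1)"
```

```text
t: 2.87
ee_pos: [0.6411, 0.0731, 0.0645]
tool_rot: [-1.363, 0.934, -0.933]
contact_force: [-0.3, -0.2, -0.2]
opening: 0.707
t 2.8667 turn deg [0.07 0.03 0.03] shift cm [0.14 0.05 0.05] jaw now 21.13 pos [0.6411 0.0731 0.0645] F [-0.3  -0.16 -0.23] open 0.707 q [ 0.01  0.69  1.64 -0.    0.82 -0.36]
```

```bash
python3 -m creep '[[0,0,0,0,0,0,0.6],[0,0,0,0,0,0,0.7],[0,0,0,0,0,0,0.8],[0,0,0,0,0,0,0.8],[0,0,0,0,0,0,0.8],[0,0,0,0,0,0,0.8]]' 20; python3 - <<'E'
from h import *
delta(.642,.072,.064,21.1)
p,d=imaging.get_image('side'); cv2.imwrite(f'pics/side2.png',cv2.resize(p[140:260,180:360,::-1],None,fx=4.4,fy=4.4,interpolation=cv2.INTER_CUBIC))
E
```

```text
t: 3.37
ee_pos: [0.6426, 0.0735, 0.0653]
tool_rot: [-1.36, 0.931, -0.935]
contact_force: [5.3, 2.6, -0.6]
opening: 0.461
t 3.3667 turn deg [-0.16  0.03  0.08] shift cm [ 0.12  0.13 -0.11] jaw now 21.13 pos [0.6426 0.0735 0.0653] F [ 5.32  2.56 -0.57] open 0.461 q [ 0.01  0.69  1.64 -0.    0.81 -0.36]
```

View pics/side2.png

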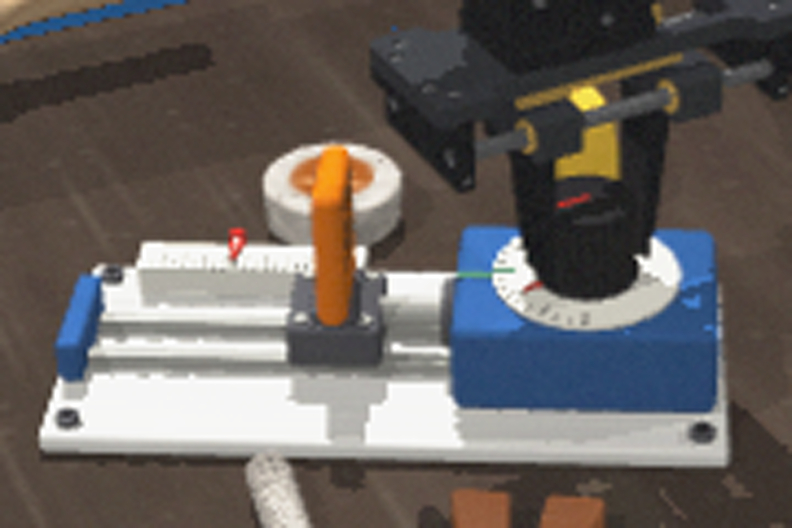

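Gripped: opening 0.461 is about 44 mm. The 5 N along +x says the true axis is at about (0.644, 0.074), which agrees with the plate model. I'll turn 31° clockwise.

```bash
python3 -m creep '[[0,3,0,0,0,0.1,0.8],[0,6,0,0,0,0.1,0.8],[0,9,0,0,0,0.1,0.8],[0,12,0,0,0,0.1,0.8],[0,15,0,0,0,0.1,0.8],[0,18,0,0,0,0.1,0.8],[0,21,0,0,0,0.1,0.8],[0,24,0,0,0,0.1,0.8],[0,27,0,0,0,0.1,0.8],[0,30,0,0,0,0.1,0.8],[0,31,0,0,0,0.1,0.8],[0,31,0,0,0,0.1,0.8]]' 20; python3 - <<'E'
from h import *
delta(.644,.0738,.065,-9.9)
p,d=imaging.get_image('side'); cv2.imwrite(f'pics/side3.png',cv2.resize(p[140:260,180:360,::-1],None,fx=4.4,fy=4.4,interpolation=cv2.INTER_CUBIC))
E
```

```text
t: 4.42
ee_pos: [0.6424, 0.0736, 0.0653]
tool_rot: [-1.122, 1.335, -1.336]
contact_force: [-5.0, -1.8, 1.7]
opening: 0.462
t 4.4167 turn deg [-0.02 -0.03  0.03] shift cm [-0.05  0.03  0.16] jaw now -9.93 pos [0.6424 0.0736 0.0653] F [-5.01 -1.83  1.73] open 0.462 q [ 0.01  0.69  1.64 -0.    0.82  0.19]
```

View pics/side3.png

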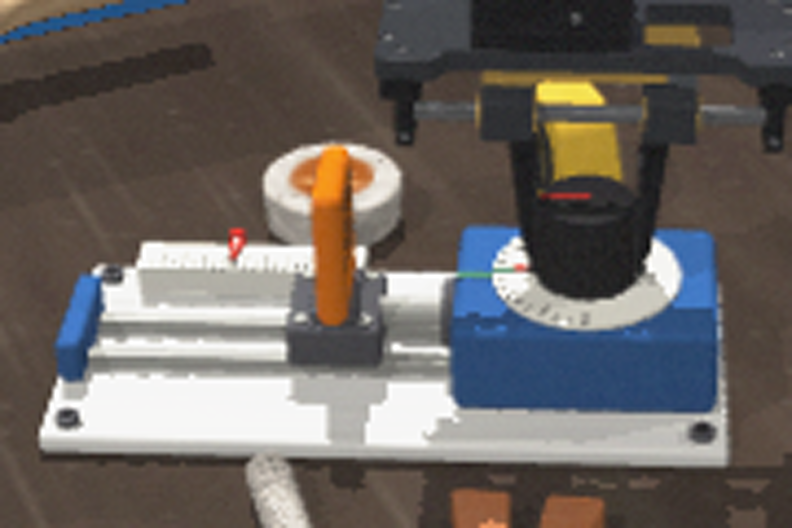

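The pointer tip at (520,267) now meets the green line, which ends at (515,270). I'll measure the angle.

```bash
cat > ang.py <<'E'
from loc import *
ex=np.array([np.cos(np.radians(-9.9)),np.sin(np.radians(-9.9))]); ey=np.array([-ex[1],ex[0]]); O=np.array([.5555,.0892])
own=lambda X:((X[:2]-O)@ex,(X[:2]-O)@ey)
def run(n,box):
    cam=Cam(n); ims=[imaging.get_image(n)[0].astype(float) for _ in range(2)]; rgb=np.mean(ims,0)
    e=rgb[...,0]-np.maximum(rgb[...,1],rgb[...,2]); m=(e>40)&(abs(rgb[...,1]-rgb[...,2])<45)
    for st,u,v,uv in comps(m,*box,0,2):
        w=e[uv[:,1],uv[:,0]]; u,v=np.average(uv,axis=0,weights=w); s=f'{n} red {st} {u:.1f} {v:.1f}'
        for z in(.058,.098): s+=f' z{z}: {np.round(own(cam.plane((u,v),z)),4)}'
        if len(uv)>6:
            a=np.array([own(cam.plane(p,.098)) for p in uv]); V=np.linalg.eigh(np.cov(a.T,aweights=w))[1][:,1]; s+=f' axis {np.degrees(np.arctan2(V[1],V[0])):.1f}'
        print(s)
    g=(rgb[...,1]-np.maximum(rgb[...,0],rgb[...,2])); 
    for st,u,v,uv in comps(g>15,*box,0,3):
        w=g[uv[:,1],uv[:,0]]; u,v=np.average(uv,axis=0,weights=w); a=np.array([own(cam.plane(p,.057)) for p in uv]); V=np.linalg.eigh(np.cov(a.T,aweights=w))[1][:,1]
        print(n,'green',st,round(u,1),round(v,1),np.round(own(cam.plane((u,v),.057)),4),np.degrees(np.arctan2(V[1],V[0])).round(1))
E
python3 -c "
from ang import *
run('side',(280,345,170,215))"
```

```text
side red [303 184  11   1  11] 308.5 184.0 z0.058: [0.0776 0.067 ] z0.098: [0.0785 0.0031] axis -178.0
side red [297 200   3   2   6] 297.9 200.4 z0.058: [0.0575 0.0041] z0.098: [ 0.0597 -0.0556]
side green [284 201  13   2  13] 289.7 201.7 [0.0413 0.0004] -166.8
```

The side view fits zero once its earlier bias is removed. I'll release, lift and swing aside to check from the top.

```bash
python3 -m creep '[[0,0,0,0,0,0,0.4],[0,0,0,0,0,0,0.3],[0,0,0,0,0,0,0.2],[0,0,0,0,0,0,0.1],[0,0,0,0,-1.5,0,0],[0,0,0,0,-4,0,0],[0,0,0,0,-7,0,0],[0,0,0,0,-10,0,0],[0,0,0,0,-12,0,0],[0,0,0,-3,-12,0,0],[0,0,0,-6,-12,0,0],[0,0,0,-9,-12,0,0]]'; python3 - <<'E'
from h import *
delta(.54,.35,.187,-9.9)
E
```

```text
t: 5.57
ee_pos: [0.6582, 0.1631, 0.1861]
tool_rot: [-1.121, 1.334, -1.337]
contact_force: [0.7, -0.3, -0.2]
opening: 1.001
t 5.5667 turn deg [-0.1  -0.02  0.  ] shift cm [-16.37  -0.12 -14.86] jaw now -9.92 pos [0.6582 0.1631 0.1861] F [ 0.67 -0.31 -0.16] open 1.001 q [ 0.15  0.59  1.45 -0.    1.1   0.32]
```

```bash
python3 -m creep '[[0,0,0,-3.5,0,-1,0],[0,0,0,-7,0,-3,0],[0,0,0,-10,0,-5.5,0],[0,0,0,-13,0,-8.5,0],[0,0,0,-15,0,-11.5,0],[0,0,0,-16,0,-14,0],[0,0,0,-16.4,0,-14.9,0],[0,0,0,-16.4,0,-14.9,0]]'; python3 - <<'E'
from ang import *
p,d=imaging.get_image('top'); np.save('t2.npy',p); cv2.imwrite('pics/top4.png',cv2.resize(p[145:315,200:330,::-1],None,fx=3.5,fy=3.5,interpolation=cv2.INTER_CUBIC))
run('top',(240,300,150,220)); run('side',(280,345,170,215))
E
```

```text
t: 6.23
ee_pos: [0.5382, 0.3517, 0.1862]
tool_rot: [-1.122, 1.332, -1.335]
contact_force: [0.6, -0.1, 0.4]
opening: 1.002
top red [265 174   4  13  45] 266.5 180.2 z0.058: [0.0896 0.0021] z0.098: [ 0.0793 -0.0006] axis -179.7
side red [303 184  12   1  12] 308.4 184.0 z0.058: [0.0774 0.067 ] z0.098: [0.0783 0.0031] axis -178.0
side red [297 200   4   2   8] 298.3 200.4 z0.058: [0.0585 0.004 ] z0.098: [ 0.0606 -0.0558] axis 171.4
side green [293 201   3   1   3] 294.0 201.0 [0.0498 0.0031] -178.0
side green [285 202   7   1   7] 288.0 202.0 [ 0.0378 -0.0009] -178.0
```

View pics/top4.png

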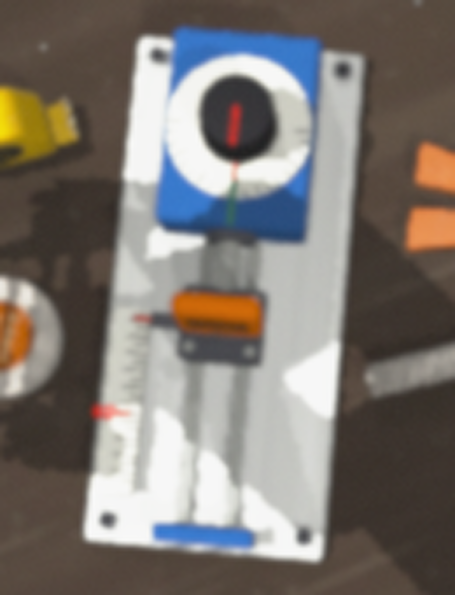

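The top view confirms zero: the pointer, from (237,105) to its tip at (235,165), lies on the green line, and its axis is within 1° of own x. Next I'll refine the index-to-mark distance and go to the handle.

```bash
python3 - <<'E'
from ang import *
c=Cam('top')
for f in('top0rgb.npy','t2.npy'):
    rgb=np.load(f).astype(float); e=rgb[...,0]-np.maximum(rgb[...,1],rgb[...,2]); e[e<15]=0
    for nm,(x0,x1,y0,y1) in dict(index=(236,243,232,240),clip=(224,239,257,268)).items():
        v,u=np.mgrid[y0:y1,x0:x1]; w=e[y0:y1,x0:x1]
        uc,vc=(u*w).sum()/w.sum(),(v*w).sum()/w.sum(); print(f,nm,round(uc,2),round(vc,2),[np.round(own(c.plane((uc,vc),z)),4) for z in(.03,.035)])
        cols=[(u0,round((v[:,i]*w[:,i]).sum()/max(w[:,i].sum(),1),2),int(w[:,i].sum())) for i,u0 in enumerate(range(x0,x1))]; print(cols)
hx=O+ex*-.025; print('handle',hx); delta(hx[0],hx[1],.18,-9.9)
E
```

```text
top0rgb.npy index 240.31 235.69 [array([-0.0258,  0.0468]), array([-0.0265,  0.0462])]
[(236, np.float64(0.0), 0), (237, np.float64(0.0), 0), (238, np.float64(235.5), 58), (239, np.float64(235.49), 100), (240, np.float64(235.69), 124), (241, np.float64(235.78), 134), (242, np.float64(235.85), 125)]
top0rgb.npy clip 229.38 262.25 [array([-0.0822,  0.0633]), array([-0.0826,  0.0627])]
[(224, np.float64(0.0), 0), (225, np.float64(262.06), 160), (226, np.float64(262.01), 439), (227, np.float64(262.0), 602), (228, np.float64(262.05), 462), (229, np.float64(262.21), 335), (230, np.float64(262.36), 313), (231, np.float64(262.48), 307), (232, np.float64(262.43), 267), (233, np.float64(262.46), 193), (234, np.float64(262.73), 139), (235, np.float64(262.76), 123), (236, np.float64(262.77), 99), (237, np.float64(262.52), 42), (238, np.float64(0.0), 0)]
t2.npy index 240.21 235.54 [array([-0.0255,  0.047 ]), array([-0.0262,  0.0465])]
[(236, np.float64(0.0), 0), (237, np.float64(0.0), 0), (238, np.float64(235.49), 57), (239, np.float64(235.28), 105), (240, np.float64(235.5), 133), (241, np.float64(235.58), 130), (242, np.float64(235.85), 99)]
t2.npy clip 229.36 262.19 [array([-0.0821,  0.0634]), array([-0.0825,  0.0627])]
[(224, np.float64(0.0), 0), (225, np.float64(262.03), 114), (226, np.float64(262.06), 318), (227, np.float64(262.06), 510), (228, np.float64(262.2), 468), (229, np.float64(262.3), 410), (230, np.float64(262.36), 424), (231, np.float64(262.15), 376), (232, np.float64(261.99), 276), (233, np.float64(262.17), 158), (234, np.float64(262.51), 101), (235, np.float64(262.55), 85), (236, np.float64(262.56), 62), (237, np.float64(0.0), 0), (238, np.float64(0.0), 0)]
handle [0.53087227 0.09349823]
t 6.4833 turn deg [-0.12 -0.12  0.  ] shift cm [25.36  0.58  3.46] jaw now -10.02 pos [0.5409 0.3493 0.1857] F [-0.28  0.43 -0.46] open 1.0 q [ 0.47  0.55  1.54 -0.    1.05  0.65]
```

```bash
python3 -m creep '[[0,0,0,2,0,0.3,0],[0,0,0,5,0,0.7,0],[0,0,0,8.5,0,1.2,0],[0,0,0,12,0.2,1.7,0],[0,0,0,15.5,0.4,2.2,0],[0,0,0,19,0.5,2.6,0],[0,0,0,22,0.6,3,0],[0,0,0,24.2,0.6,3.3,0],[0,0,0,25.3,0.6,3.4,0],[0,0,0,25.4,0.6,3.4,0],[0,0,0,25.4,0.6,3.4,0]]'; python3 - <<'E'
from h import *
delta(.530,.0935,.069,-9.9)
p,d=imaging.get_image('side'); cv2.imwrite(f'pics/side5.png',cv2.resize(p[110:260,180:360,::-1],None,fx=4,fy=4,interpolation=cv2.INTER_CUBIC))
E
```

```text
t: 7.4
ee_pos: [0.5306, 0.0929, 0.1798]
tool_rot: [-1.119, 1.336, -1.339]
contact_force: [0.6, 0.3, 0.2]
opening: 1.001
t 7.4 turn deg [-0.13 -0.22 -0.01] shift cm [-0.05 11.08 -0.1 ] jaw now -10.12 pos [0.5306 0.0929 0.1798] F [0.64 0.31 0.23] open 1.001 q [ 0.05  0.41  1.81 -0.    0.92  0.23]
```

View pics/side5.png

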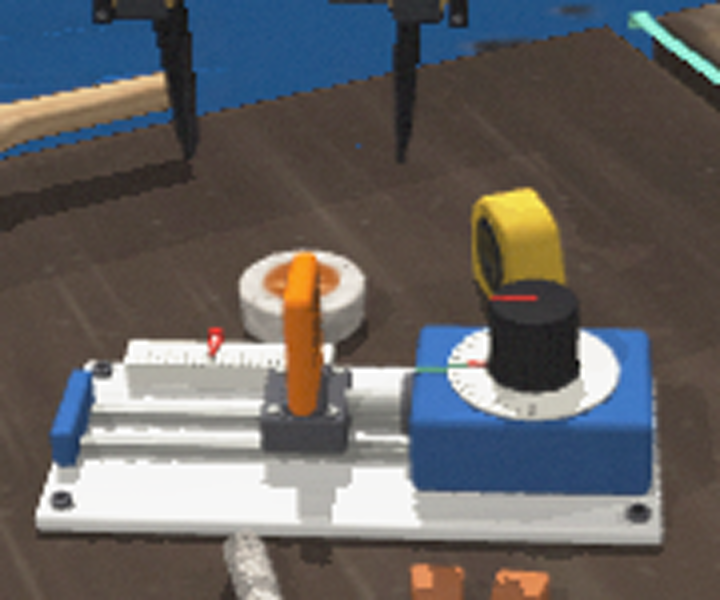

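The fingers, at (190,155) and (402,155), straddle the plate at (303,260). The knob pointer is still on the green line. I'll descend and close.

```bash
python3 -m creep '[[0,0,0,0,1,0,0],[0,0,0,0,2.5,0,0],[0,0,0,0,4.2,0,0],[0,0,0,0,6,0,0],[0,0,0,0,7.8,0,0],[0,0,0,0,9.2,0,0.2],[0,0,0,0,10.2,0,0.4],[0,0,0,0,10.8,0,0.5],[0,0,0,0,11,0,0.6],[0,0,0,0,11.1,0,0.7],[0,0,0,0,11.1,0,0.75]]' 20; python3 -c "
from h import *
delta(.530,.0935,.069,-9.9)"
```

```text
t: 8.37
ee_pos: [0.531, 0.0938, 0.0691]
tool_rot: [-1.119, 1.335, -1.338]
contact_force: [0.6, 0.2, 0.2]
opening: 0.637
t 8.3667 turn deg [-0.16 -0.14 -0.02] shift cm [ 0.05  0.01 -0.1 ] jaw now -10.04 pos [0.531  0.0938 0.0691] F [0.55 0.23 0.23] open 0.637 q [ 0.05  0.57  1.91 -0.    0.66  0.23]
```

```bash
python3 -m creep '[[0,0,0,0,0,0,0.8],[0,0,0,0,0,0,0.85],[0,0,0,0,0,0,0.9],[0,0,0,0,0,0,0.95],[0,0,0,0,0,0,1],[0,0,0,0,0,0,1],[0,0,0,0,0,0,1],[0,0,0,0,0,0,1]]' 20; python3 - <<'E'
from h import *
delta(.530,.0935,.069,-9.9)
p,d=imaging.get_image('side'); cv2.imwrite(f'pics/side6.png',cv2.resize(p[110:260,180:360,::-1],None,fx=4,fy=4,interpolation=cv2.INTER_CUBIC))
E
```

```text
t: 9.03
ee_pos: [0.5293, 0.094, 0.0691]
tool_rot: [-1.122, 1.337, -1.337]
contact_force: [-8.0, 1.9, 6.5]
opening: 0.143
t 9.0333 turn deg [ 0.05 -0.12  0.01] shift cm [0.04 0.01 0.08] jaw now -10.02 pos [0.5293 0.094  0.0691] F [-8.04  1.92  6.46] open 0.143 q [ 0.05  0.57  1.91 -0.    0.66  0.23]
```

View pics/side6.png

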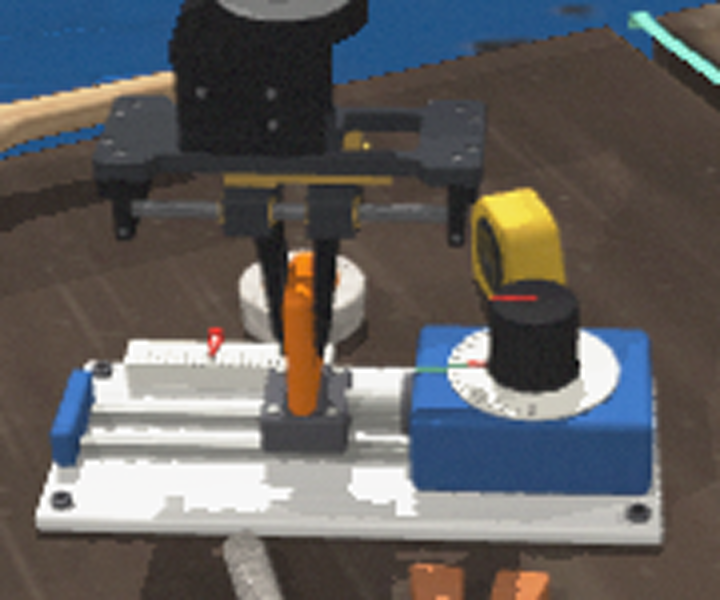

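Gripped with the slide home: opening is 13.6 mm and the reference TCP is (0.5293, 0.0940). Now I'll pull 56.5 mm.

```bash
python3 -m creep '[[0,0,0,0,0,0,1],[0,0,0,0,0,-0.5,1],[0,0,0,0,0,-1.1,1],[0,0,0,0,0,-1.8,1],[0,0,0,0,0,-2.5,1],[0,0,0,0,0,-3.2,1],[0,0,0,0,0,-3.9,1],[0,0,0,0,0,-4.5,1],[0,0,0,0,0,-5,1],[0,0,0,0,0,-5.4,1],[0,0,0,0,0,-5.6,1],[0,0,0,0,0,-5.6,1]]' 50; python3 - <<'E'
from ang import *
delta(.4736,.1037,.069,-9.9)
s=sensors.get_state(); print('travel',-(s['ee_pos'][:2]-[.5293,.094])@ex, 'lat',(s['ee_pos'][:2]-[.5293,.094])@ey)
for n,b in(('side',(110,260,160,340)),('top',(170,320,180,330))):
    p,d=imaging.get_image(n); np.save(n+'7.npy',p);cv2.imwrite(f'pics/{n}7.png',cv2.resize(p[b[0]:b[1],b[2]:b[3],::-1],None,fx=4,fy=4,interpolation=cv2.INTER_CUBIC))
E
```

```text
t: 10.08
ee_pos: [0.4755, 0.1034, 0.0691]
tool_rot: [-1.12, 1.335, -1.338]
contact_force: [9.5, -5.7, -7.7]
opening: 0.143
t 10.0833 turn deg [-0.13 -0.11  0.  ] shift cm [ 0.    0.01 -0.19] jaw now -10.01 pos [0.4755 0.1034 0.0691] F [ 9.45 -5.73 -7.72] open 0.143 q [ 0.08  0.52  2.04 -0.    0.59  0.25]
travel 0.05462374728870413 lat 1.0775025971527027e-06
```

View pics/side7.png

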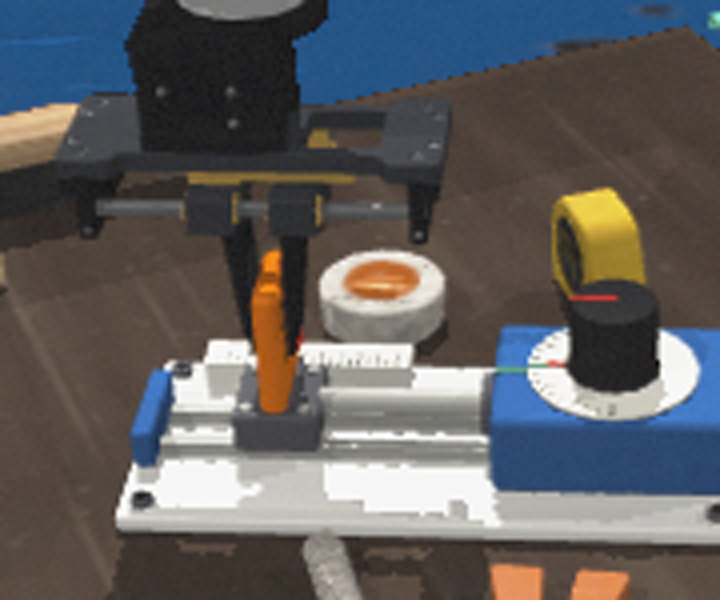

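View pics/top7.png

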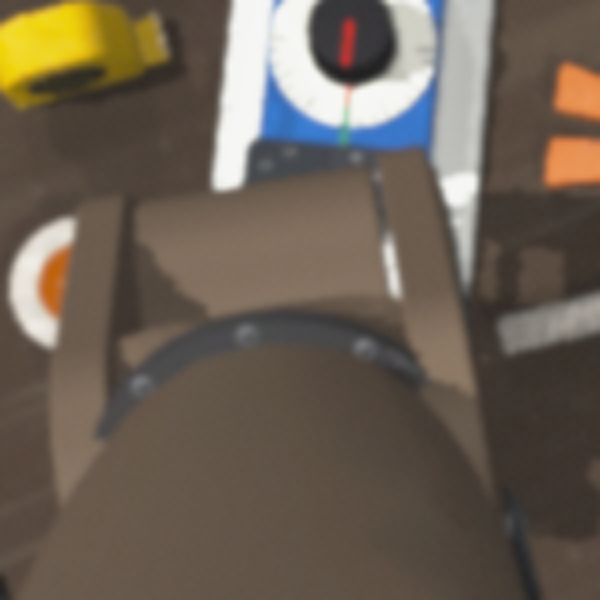

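The top view hides the mark but shows the knob still on zero. In the side view the clip peeks out at (298,342), just right of the plate. By TCP the travel is 54.6 mm, so I'll pull the last 2 mm, allowing for the lag.

```bash
python3 -m creep '[[0,0,0,0,0,-0.2,1],[0,0,0,0,0,-0.33,1],[0,0,0,0,0,-0.33,1],[0,0,0,0,0,-0.33,1],[0,0,0,0,0,-0.33,1],[0,0,0,0,0,-0.33,1]]' 50; cat > chk.py <<'E'
from ang import *
delta(.4736,.1037,.069,-9.9)
s=sensors.get_state(); print('travel',-(s['ee_pos'][:2]-[.5293,.094])@ex, 'lat',(s['ee_pos'][:2]-[.5293,.094])@ey)
c=Cam('side'); now=imaging.get_image('side')[0]; np.save('side8.npy',now)
def plate(rgb,x0,x1):
    h=cv2.cvtColor(rgb,cv2.COLOR_RGB2HSV); m=(h[...,0]>4)&(h[...,0]<20)&(h[...,1]>170)&(h[...,2]>90)
    out=[]
    for v in range(188,208):   # rows of lower plate: left/right edge
        u=np.where(m[v,x0:x1])[0]+x0
        if len(u)>=4: out.append((v,u.min(),u.max()))
    return out
a=plate(np.load('side0rgb.npy'),240,275); b=plate(now,205,250)
D=[]
for (v,l,r) in a:
    for (v2,l2,r2) in b:
        if v==v2:
            # plate right/left edges on front end face: own y=-.025 plane; solve height via ray-plane
            def ownx(u):
                ray=c.R.T@np.array([(u-c.cx)/c.f,(v-c.cy)/c.f,1]); n=np.r_[ey,0]; k=(-.025-(c.C[:2]-O)@ey)/(ray@n); return (c.C+k*ray)[:2]
            D.append((v,(ownx(l)-ownx(l2))@ex,(ownx(r)-ownx(r2))@ex))
D=np.array(D); print('plate travel L/R median',np.median(D[:,1:],0),D[:,1:].mean(0),len(D))
E
python3 chk.py; python3 - <<'E'
import numpy as np,cv2
p=np.load('side8.npy'); cv2.imwrite('pics/side8.png',cv2.resize(p[165:225,200:270,::-1],None,fx=8,fy=8,interpolation=cv2.INTER_CUBIC))
E
```

```text
t: 10.68
ee_pos: [0.474, 0.1037, 0.0691]
tool_rot: [-1.118, 1.333, -1.339]
contact_force: [9.9, -2.5, -6.0]
opening: 0.146
t 10.6833 turn deg [-0.29 -0.11 -0.02] shift cm [ 0.    0.01 -0.04] jaw now -10.01 pos [0.474  0.1037 0.0691] F [ 9.88 -2.48 -6.03] open 0.146 q [ 0.08  0.51  2.04 -0.    0.58  0.26]
travel 0.05609163558022343 lat 1.0695998938277168e-05
plate travel L/R median [0.05590406 0.05618882] [0.05615132 0.05545266] 20
```

View pics/side8.png

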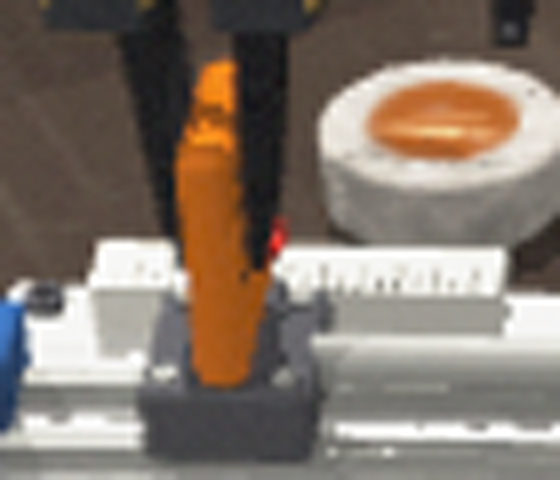

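```bash
python3 - <<'E'
from ang import *
c=Cam('top'); s=Cam('side')
def tri(a,b):
    A=[];B=[]
    for cam,uv in((c,a),(s,b)):
        r=cam.R.T@np.array([(uv[0]-cam.cx)/cam.f,(uv[1]-cam.cy)/cam.f,1]); r/=np.linalg.norm(r); M=np.eye(3)-np.outer(r,r); A.append(M);B.append(M@cam.C)
    return np.linalg.solve(sum(A),sum(B))
X=tri((229.38,262.22),(233.3,194.4)); print('clip',X,own(X))
X=tri((269.1,179.9),(308.4,185.6)); print('pointer0 z (98?)',X,own(X))
for p in((227,262),(230,262.36),(235,262.65)): print(p,[np.round(own(c.plane(p,z)),4) for z in(.03,.034)])
for p in((239,235.4),(241,235.7)): print('idx',p,[np.round(own(c.plane(p,z)),4) for z in(.03,)])
E
```

```text
clip [0.48475693 0.16553392 0.03089059] (np.float64(-0.08281368107278929), np.float64(0.06303446234430572))
pointer0 z (98?) [0.63237253 0.06964469 0.10026341] (np.float64(0.07908997661718195), np.float64(-0.006047496068313901))
(227, 262) [array([-0.0821,  0.0682]), array([-0.0824,  0.0677])]
(230, 262.36) [array([-0.0823,  0.062 ]), array([-0.0826,  0.0615])]
(235, 262.65) [array([-0.082 ,  0.0518]), array([-0.0823,  0.0513])]
idx (239, 235.4) [array([-0.0254,  0.0495])]
idx (241, 235.7) [array([-0.0257,  0.0454])]
```

The estimates agree on 56.5–57 mm. A final nudge of about 0.5 mm, then hold.

```bash
python3 -m creep '[[0,0,0,0,0,-0.22,1],[0,0,0,0,0,-0.23,1],[0,0,0,0,0,-0.23,1],[0,0,0,0,0,-0.23,1],[0,0,0,0,0,-0.23,1],[0,0,0,0,0,-0.23,1]]' 50; python3 chk.py; python3 -c "
from ang import *
run('top',(240,300,150,220))"
```

```text
t: 11.23
ee_pos: [0.4733, 0.1038, 0.0691]
tool_rot: [-1.116, 1.331, -1.34]
contact_force: [9.9, -3.4, -4.0]
opening: 0.147
t 11.2333 turn deg [-0.43 -0.12 -0.04] shift cm [0.   0.01 0.03] jaw now -10.02 pos [0.4733 0.1038 0.0691] F [ 9.93 -3.43 -4.02] open 0.147 q [ 0.08  0.51  2.05 -0.    0.57  0.26]
travel 0.05686838713442314 lat 1.9939320037999945e-06
plate travel L/R median [0.05667029 0.05671648] [0.05674412 0.05654007] 20
top red [265 174   4  13  45] 266.5 180.2 z0.058: [0.0896 0.0021] z0.098: [ 0.0793 -0.0006] axis -179.7
top green [266 197   1   4   4] 266.0 198.6 [ 0.0511 -0.0006] -174.6
```

```bash
python3 -c "
from ang import *
s=sensors.get_state(); print(s['t'],-(s['ee_pos'][:2]-[.5293,.094])@ex,np.round(s['qvel'],4))
from bench import ticket; print(ticket.close_job())"
```

```text
11.3833 0.05692991455501851 [ 0.0012 -0.0006  0.0004  0.0001 -0.0013  0.001 ]
the job is handed in; nothing more can be done
None
```

I turned the tare knob about 31° clockwise to zero with the handle home. I then gripped the orange plate, pulled it straight out and handed the job in at t ≈ 11.4 s, still holding it at 50 N.

- **Knob:** the last top view puts the pointer within about 1° of the tester's axis and on the green line. It did not change during the pull.
- **Slide:** travel reads 56.9 mm from the TCP and 56.7 mm from the plate in the side image. I had estimated 56.5–57 mm to the clip's middle.
- **Not directly seen:** the arm and handle hid the index in both views at the end, so I could not look at it against the clip. The alignment rests on those travel figures.
- **Bystanders:** nothing loose looked moved in the pictures, judged by eye only.
- **Disagreements:** the first side-only reading of the mark gave about 58.7 mm. The knob axis differed by 2–4 mm between the first views, and the contact forces when gripping it settled that.

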